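Stack a ferrite pot core on its bonding jig

ROBOT

A 7-joint arm with a two-finger parallel gripper is mounted at the origin on a cart in front of the work surface, level with it; the furniture and walls round the work are solid. World frame = base frame: x ahead of the robot, y to its left, z up, the work surface at z = 0. Lengths are in m, angles in rad, forces in N, time in s.
With the tool pointing down it reaches from about 0.425 to 0.975 m from the base axis. Payload 16.7 kg.
Tool frame: the origin (TCP) lies midway between the tips of the shut fingers; the grasp point (between the pads) lies 19 mm behind it; z points along the fingers, y is the line along which they close (so a half turn about z gives the same grasp; the last joint's range is limited). The gripper opens to 85 mm and grips with 20 to 120 N. Pads are 22 mm wide; open, the fingers measure 114 mm over their backs; the gripper's body (76 mm by 85 mm) begins 54 mm behind the grasp point. The pads swing forward as they close: fully open they stand 13 mm farther back than shut.
Start: joints at [0.968, 0.426, 0.074, 1.606, -0.034, 1.111, -0.067], TCP at [0.296, -0.607, 0.231] pointing down, gripper open.
Joint ranges: [-2.85, 2.85], [-0.5, 2.14], [-1.23, 1.37], [0.21, 2.46], [-1.02, 4.16], [0.16, 2.05], [-2.73, 2.73]. Speed limits (rad/s): [1.89, 1.89, 2.39, 2.39, 3.01, 3.01, 3.01].

INTERFACE

Orientations are given as [roll, pitch, yaw] about the fixed x, y, z axes, in that order (R = Rz(yaw) Ry(pitch) Rx(roll)).
In Python, from plant import telemetry, cams, ticket, nets gives the robot as it stands.
- The arm moves only by the tool apply_moves, never from a script. Its argument "rows" is a list of rows, each a list of 7 numbers: the turn, a rotation vector about the tool's x, y, z in rad, then the shift along the tool's x, y, z in mm, then the closure in counts, from 0 (fully open) to 255 (shut). A call has 1 to 10 rows; each row shifts and turns the commanded pose from where the row before left it, along the tool's axes as they then stand; what a row does not reach is not made up. A row lasts 1/8 s, in which the tool goes at most 62.5 mm and 10.7 degrees, less where a joint would pass 70% of its speed; a pose out of reach is approached as far as the arm can. A call with a gripper value outside its range is refused whole. The fingers move at their own pace and stop on an object; the grip force is fixed at half the most. Time passes only in rows, so rows that do not move let the fingers close. It gives the time, the measured TCP pose, the force, the opening and the grip force at its end, in the units of the state.
- telemetry.state(): the state, without advancing time (a new reading comes with each control period).
- cams.snapshot(name): name is "scene" or "top"; returns a dict with "img" (420x560x3 uint8, blue, green, red), "z_map" (420x560 float32, m along the optical axis (not along the pixel's ray), 0 where there is no reading), "mtx" (3x3 intrinsics, pixels), "R" (3x3) and "t" (3): a world point X has camera coordinates R X + t. Camera axes: x right, y down, z forward; pixel columns grow to the right and rows downward; lengths in m; the calibration is good to about 2 mm. A picture is of the moment at which its call begins.
- ticket.close_job(): hands the job in; it is judged then, once.
Trained networks look in a picture, given as the dict that the camera call returned (one of the last four; its "shot" number tells which), for a name from the list of things; names that differ only in an ending like _2 or _b are one class to them, and where a whole thing is asked for, a point or a joint stands for the part that bears it (a point fixed in the world has none). Each returns a list of dicts, best first, with "conf" (0 to 1); they miss things now and then, are a little off and sometimes report something else, mostly with a low value. They report only what shows in the picture. A call takes as long as a camera call. They do not tell look-alikes from the thing itself.
- nets.masks_of(picture, thing): "mask" (420x560 bool, what is visible of it) and "point" ([row, column] in pixels, amid what is visible of it).
The state is a dict: "t": time; "qpos": joint angles; "qd": joint speeds; "joint_torque": joint torques, N m; "position": TCP position; "eef_rot": TCP orientation; "ft_force": force on the tool from outside, world axes, zero at the start; "wrist_torque": the same for the moment, N m; "gripper_width": finger opening in m; "grasp_force": force on a finger pad.
Only numpy, scipy, OpenCV 4.12 (cv2) and the standard library are available. Lean on these libraries where they do the work, as an engineer would, in place of code of your own. Each camera call takes 0.05 s, during which the arm holds its last target. There are 200 camera calls.

TASK

The glue is on the ferrite: build the pot-core inductor on the jig's steel pin, so that the pin runs up through the middle of the whole stack. From the bottom up: the core half that lies open side up, the copper-wound bobbin nested in it, the core half that lies open side down closed over the bobbin rim to rim, the red-brown fibre pad to protect the ferrite, and last the brass weight. Set every part down gently instead of dropping it, for ferrite chips, and leave the green-wound bobbin, the solder spool and the flux tin where they are.

Things in the scene. Friction and masses are not known exactly. Their poses are not given: they have to be found in the camera images.
- jig_seat (a point): The jig, fixed to the bench: a square aluminium plate 80 x 80 x 6 mm carrying a white disc 62 mm across and 2 mm thick, with an upright steel pin 8 mm in diameter in the middle. This point is on the pin's axis at the top of the white disc, 8 mm above the bench, where the stack sits; z up. The pin stands 55 mm above this point, and its top 7 mm taper to 2.4 mm diameter.
- core_low_mid (a point): The lower half of the pot core: a dark grey ferrite cup 56 mm in diameter and 17 mm high, lying open side up, so that a ring-shaped groove round a centre post is seen. Wall 4.5 mm thick (inside diameter 47 mm) with two 9 mm wire slots opposite each other, floor 4 mm, groove 13 mm deep, post 24 mm in diameter and as high as the wall, bore 10.5 mm right through. Any turn about its axis will do. This point is at its centre, half-way up (8.5 mm above its underside); z up.
- bobbin_mid (a point): The bobbin to use: a ring-shaped winding of bare copper-coloured wire on a black former, 44 mm in diameter (rims rounded off by 1.5 mm), 24.5 mm high, with a 28 mm hole, standing on end. Nested in the lower half it rests on the groove's floor and stands 11.5 mm above the rim. This point is at its centre, half-way up (12.25 mm above its underside); z up.
- core_top_mid (a point): The upper half of the pot core: the same part as the lower half (dark grey, 56 mm in diameter, 17 mm high, bore 10.5 mm), but lying open side down, so that only its flat back with the small bore is seen. Closed rim to rim on the lower half the two measure 34 mm. This point is at its centre, half-way up (8.5 mm above its underside); z up.
- pad_mid (a point): The pressure pad: a plain red-brown fibre disc 48 mm in diameter and 7 mm thick with a 10.5 mm bore, lying flat. This point is at its centre, half-way up (3.5 mm above its underside).
- weight_grip (a point): The weight: brass, about 0.3 kg, 42 mm high with a 10.5 mm bore right through; a body 50 mm in diameter and 20 mm high with a ribbed grip 30 mm in diameter and 22 mm high on top of it. This point is on its axis at the middle of the grip, 31 mm above its underside; z up.
- bobbin_green_mid (a point): A bobbin for the next job, to be left alone: the same shape and size as the copper-wound one, but wound with green wire. This point is at its centre, 12.25 mm above its underside.
- spool_mid (a point): A spool of solder wire, white flanges, 54 mm in diameter and 38 mm high, standing on the bench, to be left alone. This point is at its centre, half-way up.
- tin_mid (a point): A flux tin with an orange lid, 50 mm in diameter and 18 mm high, to be left alone. This point is at its centre, half-way up.
Things that resemble listed ones, but are neither listed nor needed, are in the scene too. What is shaped like the part that bears core_low_mid but purple is not meant.

How it is judged:
By the outcome, as a careful person would: the job done as asked, in the order asked, and still so for the second after the job is handed in, with the robot touching nothing.
It also fails if it takes over 138 s, if anything falls off the work surface, if the arm or the gripper's body presses on something with over 40 N, if the wrist force passes 120 N, or if a joint passes its speed limit or range.

## Working session

There is one attempt and no reset: what is moved stays moved. The work goes in short steps, Python scripts to look and compute and a tool call to move; the robot and the scene stay as the last step left them, time stands still between calls to the robot, and variables do not carry over. Pictures are saved under pics/ and viewed, at most 14 in all, crops included, and the job is handed in when it is done.

Besides the shell and the picture viewer there is one more tool, called after "Emit:" as name([rows], argument=value, ...), one row to a line, values as JSON. apply_moves: Moves the arm, as the interface text tells. Its arguments: {"type":"object","properties":{"rows":{"type":"array","items":{"type":"array","items":{"type":"number"}}}},"required":["rows"]}

```bash
mkdir -p pics
python3 - <<'E'
from plant import telemetry,cams
import cv2
s=telemetry.state();print({k:s[k] for k in('t','position','eef_rot','ft_force','gripper_width')})
for n in('scene','top'):
    p=cams.snapshot(n);cv2.imwrite(f'pics/{n}0.png',p['img']);print(n,p['mtx'].tolist(),p['R'].tolist(),p['t'].tolist(), (-p['R'].T@p['t']).tolist())
E
```

```text
{'t': 0.0, 'position': array([ 0.29569374, -0.60630308,  0.2305903 ]), 'eef_rot': array([-3.14024350e+00,  1.09096782e-04,  4.53788984e-01]), 'ft_force': array([-0.18358246,  0.98328861, -0.29825347]), 'gripper_width': 0.08524666023865773}
scene [[413.6373151600452, 0.0, 287.8325326063664], [0.0, 413.6373151600452, 216.4431104174256], [0.0, 0.0, 1.0]] [[-0.8445901801167831, -0.5350506722845122, 0.019702937298572455], [-0.35729143767488974, 0.5358220171075205, -0.7650082316858026], [0.3987609010604104, -0.6531581309841589, -0.6437190378688284]] [0.4352248610245168, 0.2279020198319681, 0.7834695343356641] [0.13659706661370408, 0.6224819312465695, 0.6701059678838235]
top [[533.689704964283, 0.0, 280.25112351165365], [0.0, 533.689704964283, 212.66228993335852], [0.0, 0.0, 1.0]] [[0.007636226928385456, -0.9999612817974421, -0.004372978883462736], [-0.9836827522022322, -0.006725684717182727, -0.17978600664380728], [0.17974963437553976, 0.005674510648687171, -0.9836960246289288]] [-0.03060427829147186, 0.50258235852908, 1.2029166199625598] [0.27839147623765725, -0.034048846030401474, 1.2735277404040954]
```

View pics/top0.png

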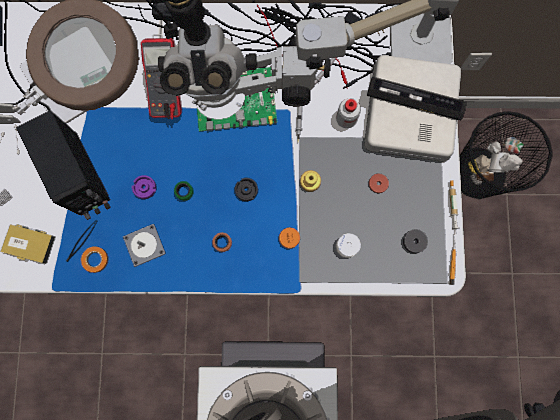

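View pics/scene0.png

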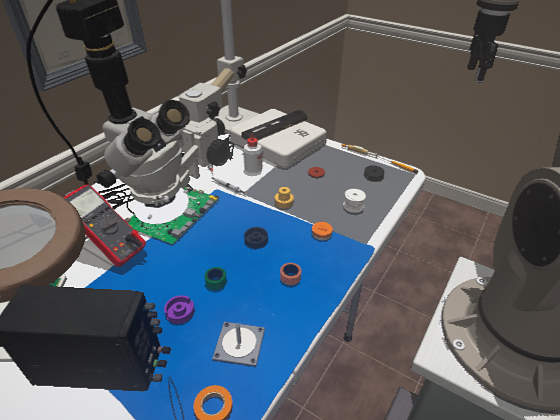

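```bash
cat > h.py <<'E'
import numpy as np,cv2
from plant import telemetry,cams,nets
from scipy.optimize import least_squares
def world(p,m=None):
    z=p['z_map'];r,c=np.nonzero((z>0) if m is None else (m&(z>0)))
    d=z[r,c];K=p['mtx'];C=np.stack([(c-K[0,2])/K[0,0]*d,(r-K[1,2])/K[1,1]*d,d],1)
    return (C-p['t'])@p['R'],r,c
def ray(p,r,c,z):
    K=p['mtx'];d=p['R'].T@np.array([(c-K[0,2])/K[0,0],(r-K[1,2])/K[1,1],1]);o=-p['R'].T@p['t']
    return o+d*(z-o[2])/d[2]
def pix(p,X):
    c=p['R']@np.asarray(X)+p['t'];q=p['mtx']@c;return q[:2]/q[2]   # col,row
def circ(P,R):
    "centre of fixed-radius circle on hull of xy points"
    h=cv2.convexHull(P[:,:2].astype(np.float32))[:,0]
    f=least_squares(lambda c:np.hypot(*(h-c).T)-R,P[:,:2].mean(0),loss='soft_l1',f_scale=.001)
    return f.x,np.sqrt(np.mean(f.fun**2))
E
python3 - <<'E'
from h import *
spec=dict(core_low_mid=(.017,.028),bobbin_mid=(.0245,.022),core_top_mid=(.017,.028),pad_mid=(.007,.024),weight_grip=(.042,.015),jig_seat=(.008,.031),bobbin_green_mid=(.0245,.022),spool_mid=(.038,.027),tin_mid=(.018,.025))
for n in('top','scene'):
    p=cams.snapshot(n)
    W,r,c=world(p);
    print(n)
    for k,(h,R) in spec.items():
        for o in nets.masks_of(p,k)[:3]:
            if o['conf']<.3: continue
            m=o['mask']; W,r,c=world(p,m); col=np.median(p['img'][m],0)
            t=W[np.abs(W[:,2]-h)<.006]
            f=circ(t,R) if len(t)>8 else None
            print(k,round(o['conf'],2),o['point'],col,m.sum(),np.percentile(W[:,2],[2,50,95]).round(4),f and (f[0].round(4),round(f[1],4)))
E
```

```text
top
core_low_mid 0.78 [186.6, 246.3] [61. 60. 61.] 427 [-0.001   0.0078  0.0192] (array([0.5669, 0.0564]), np.float64(0.0009))
core_low_mid 0.56 [189.7, 145.8] [151.  65. 121.] 441 [-0.0006  0.0088  0.0193] (array([0.5713, 0.3047]), np.float64(0.0007))
core_low_mid 0.45 [248.2, 223.0] [ 63.  79. 120.] 155 [0.0076 0.0234 0.0285] (array([0.4395, 0.1173]), np.float64(0.0075))
bobbin_mid 0.56 [235.7, 221.8] [ 66.  86. 110.] 241 [-0.0026  0.0223  0.0279] (array([0.4377, 0.1107]), np.float64(0.0005))
core_top_mid 0.62 [242.2, 413.2] [84. 82. 85.] 466 [0.0005 0.016  0.0206] (array([ 0.4429, -0.3482]), np.float64(0.0008))
pad_mid 0.56 [180.6, 379.5] [ 75.  88. 162.] 312 [-0.0016  0.0061  0.0103] (array([ 0.5865, -0.2662]), np.float64(0.0006))
weight_grip 0.63 [181.3, 309.2] [ 96.  175.5 200.5] 342 [0.0054 0.0216 0.0435] (array([ 0.5891, -0.0991]), np.float64(0.0005))
jig_seat 0.83 [243.7, 142.9] [139. 134. 136.] 1149 [-0.0007  0.0068  0.0122] (array([0.4246, 0.3063]), np.float64(0.0192))
spool_mid 0.62 [244.6, 349.2] [218. 213. 213.] 468 [-0.0012  0.0366  0.0408] (array([ 0.4307, -0.1875]), 
[... 874 characters left out ...]
 109. 135.] 309 [0.0024 0.021  0.0428] (array([ 0.5906, -0.0966]), np.float64(0.0009))
weight_grip 0.45 [196.9, 356.0] [132. 135. 138.] 417 [0.0001 0.0344 0.0395] (array([ 0.4389, -0.1913]), np.float64(0.0119))
jig_seat 0.7 [344.9, 238.5] [160. 150. 147.] 1697 [0.0031 0.007  0.0109] (array([0.4245, 0.2927]), np.float64(0.0187))
bobbin_green_mid 0.76 [275.3, 214.9] [64. 63. 24.] 344 [0.0003 0.0203 0.0255] (array([0.5632, 0.2103]), np.float64(0.0012))
spool_mid 0.93 [195.7, 355.5] [131.  133.  136.5] 474 [-0.0011  0.0291  0.0394] (array([ 0.4327, -0.1866]), np.float64(0.001))
tin_mid 0.86 [228.0, 321.5] [ 57. 124. 228.] 296 [0.0035 0.0171 0.0192] (array([ 0.4496, -0.0471]), np.float64(0.0014))
```

Run:
```python
from h import *
rows=[]
for n in('top','scene'):
    p=cams.snapshot(n);W,r,c=world(p);im=p['img']
    near=np.hypot(W[:,0]-.43,W[:,1]-.30)<.05
    wh=near&(im[r,c].min(1)>185)&(W[:,2]<.012)&(W[:,2]>.003)
    P=W[wh]; print(n,wh.sum(),circ(P,.031), im[r,c].min(1)[near].max())
    pin=near&(W[:,2]>.02); print('pin',pin.sum(),W[pin].round(4)[:40:3].tolist())
    for X in([.4303,.3000,.008],[.567,.057,.017]):
        u,v=pix(p,X).astype(int); s=im[v-38:v+38,u-38:u+38]
        rows.append(cv2.resize(s,(380,295),interpolation=cv2.INTER_CUBIC))
cv2.imwrite('pics/crop1.png',np.vstack([np.hstack(rows[:2]),np.hstack(rows[2:])]))
```

```text
top 411 (array([0.43041315, 0.29965827]), np.float64(0.0012839283059450555)) 225
pin 25 [[0.4313, 0.2995, 0.0648], [0.4335, 0.2972, 0.0478], [0.4294, 0.2957, 0.0612], [0.4325, 0.2954, 0.0367], [0.4279, 0.2972, 0.0553], [0.4298, 0.2945, 0.0396], [0.4268, 0.2974, 0.0454], [0.4289, 0.295, 0.0282], [0.4272, 0.2965, 0.0223]]
scene 675 (array([0.43233511, 0.29898975]), np.float64(0.0006841638117657026)) 235
pin 71 [[0.4323, 0.2987, 0.0626], [0.4296, 0.2994, 0.0627], [0.4299, 0.3019, 0.0624], [0.4346, 0.3021, 0.0562], [0.43, 0.2995, 0.0565], [0.4312, 0.3035, 0.0575], [0.4282, 0.2992, 0.0547], [0.4297, 0.3029, 0.0549], [0.4354, 0.302, 0.0464], [0.4287, 0.3017, 0.0514], [0.43, 0.3031, 0.049], [0.4317, 0.3041, 0.0459], [0.4284, 0.2999, 0.0435], [0.4293, 0.3018, 0.042]]
```

View pics/crop1.png

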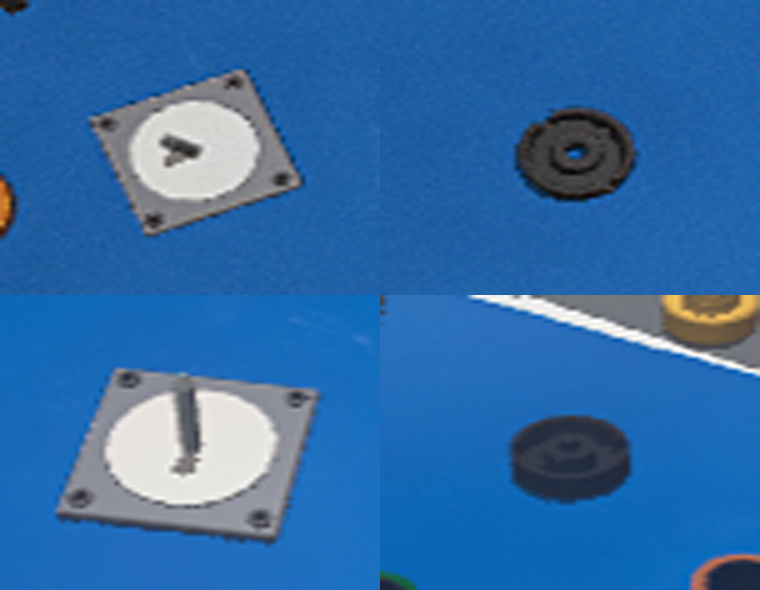

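Emit:
apply_moves([
  [0, 0, 0, 44, -39, 0, 0],
  [0, 0, 0, 44, -39, 0, 0],
  [0, 0, 0, 44, -39, 0, 0],
  [0, 0, 0, 44, -39, 0, 0],
  [0, 0, 0, 44, -39, 0, 0],
  [0, 0, 0, 44, -39, 0, 0],
  [0, 0, 0, 44, -39, 0, 0],
  [0, 0, 0, 44, -39, 0, 0],
  [0, 0, 0, 44, -39, 0, 0],
  [0, 0, 0, 44, -39, 0, 0],
])

```text
t: 2.45
position: [0.521, -0.0615, 0.2317]
eef_rot: [3.141, -0.001, 0.454]
ft_force: [1.8, -0.6, -1.1]
gripper_width: 0.0855
grasp_force: 0.0
```

```bash
cat >> h.py <<'E'
def go(x,y,z,yaw=None):
    s=telemetry.state();p=s['position'];a=s['eef_rot'][2];d=np.array([x,y,z])-p
    c,n=np.cos(a),np.sin(a)
    print('t',round(s['t'],2),'pos',(p*1e3).round(1),'rot',np.array(s['eef_rot']).round(3),'w',round(s['gripper_width']*1e3,1),'F',s['ft_force'].round(1),'gf',round(float(s['grasp_force']),1),'q',s['qpos'].round(2))
    print('tool mm',np.round(1e3*np.array([c*d[0]+n*d[1],n*d[0]-c*d[1],-d[2]]),1),'turn z',None if yaw is None else round(-(yaw-a),3))
E
python3 -c "
from h import *
go(.5676,.0572,.06)"
```

```text
t 2.45 pos [521.  -61.5 231.7] rot [ 3.141e+00 -1.000e-03  4.540e-01] w 85.5 F [ 1.8 -0.6 -1.1] gf 0.0 q [ 0.23  0.19 -0.27  1.93  0.06  1.03 -1.18]
tool mm [ 93.9 -86.3 171.7] turn z None
```

Emit:
apply_moves([
  [0, 0, 0, 31, -29, 40, 0],
  [0, 0, 0, 31, -29, 40, 0],
  [0, 0, 0, 32, -28, 40, 0],
  [0, 0, 0, 0, 0, 50, 0],
  [0, 0, 0, 0, 0, 40, 0],
  [0, 0, 0, 0, 0, 20, 0],
  [0, 0, 0, 0, 0, 3, 0],
  [0, 0, 0, 0, 0, 0, 0],
])

```text
t: 3.45
position: [0.568, 0.0553, -0.0005]
eef_rot: [3.141, -0.001, 0.454]
ft_force: [0.6, 0.6, -0.0]
gripper_width: 0.0855
grasp_force: 0.0
```

```bash
python3 -c "
from h import *
go(.5676,.0572,-.002)
p=cams.snapshot('scene');u,v=pix(p,[.5676,.0572,.02]).astype(int)
cv2.imwrite('pics/c2.png',cv2.resize(p['img'][v-60:v+40,u-60:u+60],(720,600),interpolation=cv2.INTER_CUBIC))"
```

```text
t 3.45 pos [ 5.68e+02  5.53e+01 -5.00e-01] rot [ 3.141e+00 -1.000e-03  4.540e-01] w 85.5 F [ 0.6  0.6 -0. ] gf 0.0 q [-0.01  0.58 -0.26  1.99  0.24  0.61 -1.54]
tool mm [ 0.4 -1.9  1.5] turn z None
```

View pics/c2.png

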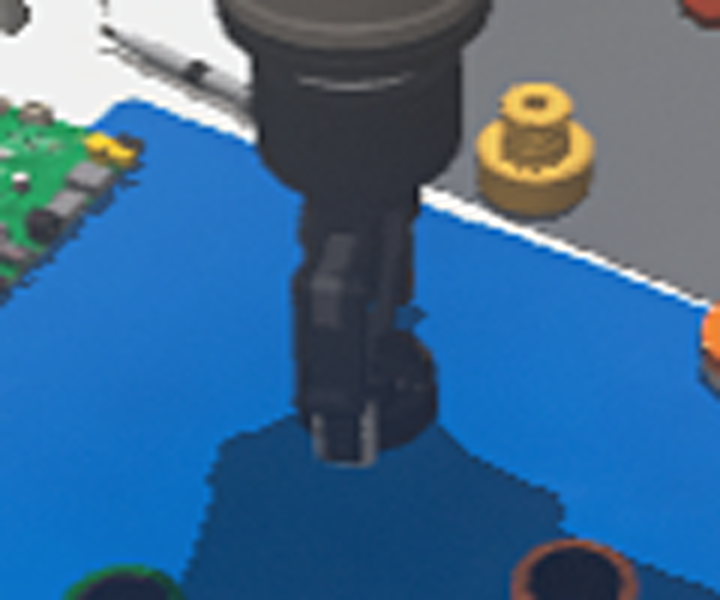

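Emit:
apply_moves([
  [0, 0, 0, 0, -1, 1, 255],
  [0, 0, 0, 0, 0, 0, 255],
  [0, 0, 0, 0, 0, 0, 255],
  [0, 0, 0, 0, 0, 0, 255],
  [0, 0, 0, 0, 0, 0, 255],
  [0, 0, 0, 0, 0, 0, 255],
])

```text
t: 4.25
position: [0.5672, 0.0563, -0.0014]
eef_rot: [3.141, -0.001, 0.454]
ft_force: [-5.3, -0.2, 17.7]
gripper_width: 0.0538
grasp_force: 59.6
```

Emit:
apply_moves([
  [0, 0, 0, 0, 0, 0, 30],
  [0, 0, 0, 0, 0, 0, 30],
  [0, 0, -0.1745, 0, 0, 0, 30],
  [0, 0, -0.1745, 0, 0, 0, 30],
  [0, 0, -0.1745, 0, 0, 0, 30],
  [0, 0, -0.1745, 0, 0, 0, 30],
  [0, 0, -0.1745, 0, 0, 0, 30],
  [0, 0, -0.1745, 0, 0, 0, 30],
  [0, 0, -0.1745, 0, 0, 0, 30],
  [0, 0, -0.1745, 0, 0, 0, 30],
])

```text
t: 5.5
position: [0.5668, 0.0561, -0.0027]
eef_rot: [-3.142, -0.0, 1.855]
ft_force: [0.2, 0.1, -0.4]
gripper_width: 0.0752
grasp_force: 0.0
```

Emit:
apply_moves([
  [0, 0, -0.1745, 0, 0, 0, 30],
  [0, 0, 0, 0, 0, 0, 255],
  [0, 0, 0, 0, 0, 0, 255],
  [0, 0, 0, 0, 0, 0, 255],
  [0, 0, 0, 0, 0, 0, 255],
  [0, 0, 0, 0, 0, 0, 255],
])

```text
t: 6.25
position: [0.5667, 0.056, -0.0022]
eef_rot: [-3.141, 0.001, 2.019]
ft_force: [-3.3, -2.3, 10.3]
gripper_width: 0.0537
grasp_force: 61.1
```

```bash
python3 -c "
from h import *
go(.4314,.2993,.1)"
```

```text
t 6.25 pos [566.7  56.   -2.2] rot [-3.141e+00  1.000e-03  2.019e+00] w 53.7 F [-3.3 -2.3 10.3] gf 61.1 q [ 0.29  0.65 -0.64  1.97  0.59  0.71 -0.27]
tool mm [ 277.9  -16.4 -102.2] turn z None
```

Emit:
apply_moves([
  [0, 0, 0, 0, 0, -15, 255],
  [0, 0, 0, 0, 0, -40, 255],
  [0, 0, 0, 40, -2, -35, 255],
  [0, 0, 0, 60, -4, 0, 255],
  [0, 0, 0, 60, -4, 0, 255],
  [0, 0, 0, 60, -3, 0, 255],
  [0, 0, 0, 40, -3, 0, 255],
  [0, 0, 0, 18, 0, 0, 255],
  [0, 0, 0, 0, 0, 0, 255],
  [0, 0, 0, 0, 0, 0, 255],
])

```text
t: 7.5
position: [0.4313, 0.2978, 0.0874]
eef_rot: [-3.141, 0.001, 2.022]
ft_force: [0.6, -0.0, -0.7]
gripper_width: 0.0535
grasp_force: 63.5
```

```bash
python3 -c "
from h import *
go(.4314,.2993,.07)
A=[]
for n,k in(('scene',6),('top',6)):
    p=cams.snapshot(n);u,v=pix(p,[.4314,.2993,.06]).astype(int)
    A.append(cv2.resize(p['img'][v-40:v+50,u-32:u+32],(400,562),interpolation=cv2.INTER_CUBIC))
cv2.imwrite('pics/c3.png',np.hstack(A))"
```

```text
t 7.5 pos [431.3 297.8  87.4] rot [-3.141e+00  1.000e-03  2.022e+00] w 53.5 F [ 0.6 -0.  -0.7] gf 63.5 q [-0.08  0.48 -0.79  2.03  0.47  0.82 -0.69]
tool mm [ 1.3  0.7 17.4] turn z None
```

View pics/c3.png

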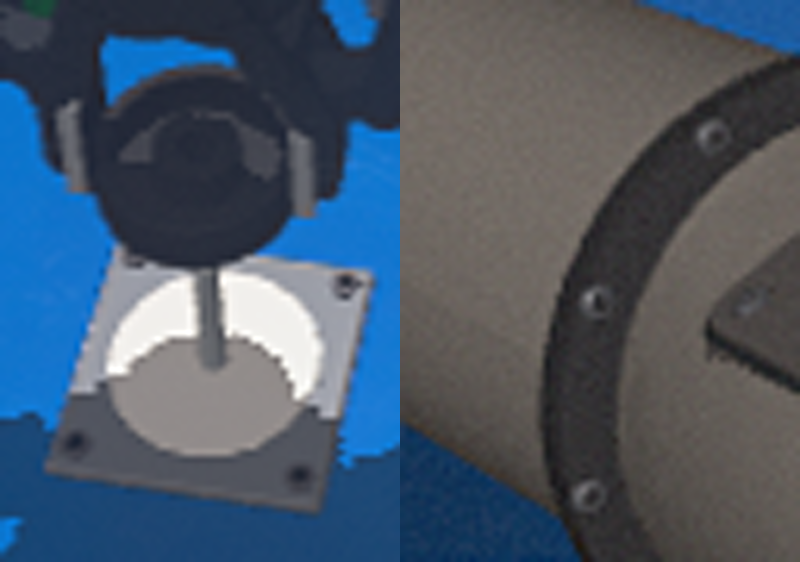

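```bash
python3 -c "
from h import *
p=cams.snapshot('scene')
for o in nets.masks_of(p,'core_low_mid')[:2]:
    W,r,c=world(p,o['mask'])
    print(o['conf'],o['point'],o['mask'].sum(),np.percentile(W[:,2],[2,50,98]))
    sel=np.abs(W[:,2]-.1066)<.005;print(sel.sum(),circ(W[sel],.028))
    # model fit: lower silhouette
    h=cv2.convexHull(np.stack([c,r],1).astype(np.int32))[:,0]
    def sil(q):
        a=np.linspace(0,2*np.pi,120);P=[pix(p,[q[0]+.028*np.cos(t),q[1]+.028*np.sin(t),z]) for z in(.0896,.1066) for t in a]
        return cv2.convexHull(np.array(P,np.float32))
    f=least_squares(lambda q:[cv2.pointPolygonTest(sil(q),(float(x),float(y)),True) for x,y in h],[.4313,.2978],loss='soft_l1',f_scale=.7,diff_step=1e-3)
    print(f.x,f.fun.round(1))
"
```

```text
0.88 [308.3, 178.9] 723 [-0.00021062  0.01043537  0.0187314 ]Traceback (most recent call last):
  File "<string>", line 7, in <module>
    sel=np.abs(W[:,2]-.1066)<.005;print(sel.sum(),circ(W[sel],.028))
                                                  ~~~~^^^^^^^^^^^^^
  File "h.py", line 15, in circ
    h=cv2.convexHull(P[:,:2].astype(np.float32))[:,0]
      ~~~~~~~~~~~~~~~~~~~~~~~~~~~~~~~~~~~~~~~~~~^^^^^
TypeError: 'NoneType' object is not subscriptable
```

```bash
python3 -c "
from h import *
p=cams.snapshot('scene')
W,r,c=world(p)
b=W[(np.hypot(W[:,0]-.432,W[:,1]-.299)<.012)&(W[:,2]>.03)&(W[:,2]<.08)];print('pin',len(b),b.mean(0))
for k in('core_low_mid','core_top_mid','bobbin_mid'):
  for o in nets.masks_of(p,k)[:4]:
    W,r,c=world(p,o['mask']); zz=np.median(W[:,2]); print(k,o['conf'],o['point'],zz)
    if zz<.06: continue
    sel=np.abs(W[:,2]-.1066)<.005;print(sel.sum(),circ(W[sel],.028))
    h=cv2.convexHull(np.stack([c,r],1).astype(np.int32))[:,0]
    def sil(q):
        a=np.linspace(0,2*np.pi,120);P=[pix(p,[q[0]+.028*np.cos(t),q[1]+.028*np.sin(t),z]) for z in(.0896,.1066) for t in a]
        return cv2.convexHull(np.array(P,np.float32))
    f=least_squares(lambda q:[cv2.pointPolygonTest(sil(q),(float(x),float(y)),True) for x,y in h],[.4313,.2978],loss='soft_l1',f_scale=.7,diff_step=1e-3)
    print(f.x,f.fun.round(1))
"
```

```text
pin 41 [0.43033248 0.30184928 0.04422699]
core_low_mid 0.77 [309.1, 176.1] 0.011163551012399107
core_low_mid 0.68 [310.2, 236.3] 0.10039108559413468
381 (array([0.43267452, 0.29877819]), np.float64(0.001040070659467585))
[0.43343535 0.29859971] [0.6 0.3 0.3 0.5 0.5 0.6 0.6 0.6 0.2 0.5 1.5 0.8 0.8 0.5 0.6 0.2 0.2 0.7
 1.4 1.4 1.2]
core_top_mid 0.6 [171.4, 374.6] 0.0163206945201061
bobbin_mid 0.93 [276.6, 287.7] 0.01870609008713839
bobbin_mid 0.26 [172.3, 374.9] 0.016325944690059407
```

Emit:
apply_moves([
  [0, 0, 0, 1, 0, 12, 255],
  [0, 0, 0, 0, 0, 10, 255],
  [0, 0, 0, 0, 0, 4, 255],
  [0, 0, 0, 0, 0, 4, 255],
  [0, 0, 0, 0, 0, 4, 255],
  [0, 0, 0, 0, 0, 0, 255],
])

```text
t: 8.65
position: [0.4301, 0.2999, 0.0532]
eef_rot: [-3.141, -0.0, 2.024]
ft_force: [0.4, 1.2, -1.5]
gripper_width: 0.0534
grasp_force: 63.5
```

```bash
python3 -c "
from h import *
go(.4307,.2984,.015)"
```

```text
t 8.65 pos [430.1 299.9  53.2] rot [-3.141 -0.     2.024] w 53.4 F [ 0.4  1.2 -1.5] gf 63.5 q [-0.12  0.53 -0.75  2.05  0.52  0.76 -0.74]
tool mm [-1.6 -0.1 38.2] turn z None
```

Emit:
apply_moves([
  [0, 0, 0, -1, 0, 4, 255],
  [0, 0, 0, 0, 0, 5, 255],
  [0, 0, 0, 0, 0, 5, 255],
  [0, 0, 0, 0, 0, 0, 255],
])

```text
t: 9.15
position: [0.4303, 0.2989, 0.0389]
eef_rot: [-3.141, -0.0, 2.024]
ft_force: [0.1, -0.5, -1.0]
gripper_width: 0.0529
grasp_force: 63.5
```

```bash
python3 -c "
from h import *
go(.4307,.2984,.010)"
```

```text
t 9.15 pos [430.3 298.9  38.9] rot [-3.141 -0.     2.024] w 52.9 F [ 0.1 -0.5 -1. ] gf 63.5 q [-0.14  0.55 -0.73  2.05  0.55  0.74 -0.76]
tool mm [-0.7  0.1 28.9] turn z None
```

Emit:
apply_moves([
  [0, 0, 0, 0, 0, 10, 255],
  [0, 0, 0, 0, 0, 10, 255],
  [0, 0, 0, 0, 0, 8, 255],
  [0, 0, 0, 0, 0, 3, 255],
  [0, 0, 0, 0, 0, 0, 255],
])

```text
t: 9.78
position: [0.4305, 0.2991, 0.0081]
eef_rot: [-3.141, -0.0, 2.024]
ft_force: [0.4, -0.1, -0.5]
gripper_width: 0.0535
grasp_force: 63.5
```

Emit:
apply_moves([
  [0, 0, 0, 0, 0, 1, 255],
  [0, 0, 0, 0, 0, 0, 255],
])

```text
t: 10.02
position: [0.4307, 0.2991, 0.0075]
eef_rot: [3.141, -0.0, 2.024]
ft_force: [0.3, -0.4, -0.6]
gripper_width: 0.0531
grasp_force: 63.5
```

Emit:
apply_moves([
  [0, 0, 0, 0, 0, 0.7, 255],
  [0, 0, 0, 0, 0, 0, 255],
])

```text
t: 10.28
position: [0.4306, 0.299, 0.0067]
eef_rot: [3.142, 0.0, 2.024]
ft_force: [-0.5, -0.0, 0.4]
gripper_width: 0.0537
grasp_force: 63.5
```

Emit:
apply_moves([
  [0, 0, 0, 0, 0, 0.7, 255],
  [0, 0, 0, 0, 0, 0, 255],
])

```text
t: 10.52
position: [0.4306, 0.2991, 0.0059]
eef_rot: [3.142, -0.0, 2.024]
ft_force: [-0.1, 0.7, -0.6]
gripper_width: 0.0535
grasp_force: 63.5
```

Emit:
apply_moves([
  [0, 0, 0, 0, 0, 0.7, 255],
  [0, 0, 0, 0, 0, 0, 255],
])

```text
t: 10.78
position: [0.4307, 0.2991, 0.0058]
eef_rot: [3.141, 0.001, 2.024]
ft_force: [-3.1, -3.4, 14.3]
gripper_width: 0.0532
grasp_force: 65.0
```

Emit:
apply_moves([
  [0, 0, 0, 0, 0, 0.7, 255],
  [0, 0, 0, 0, 0, 0, 255],
])

```text
t: 11.02
position: [0.4307, 0.2991, 0.0057]
eef_rot: [3.141, 0.001, 2.024]
ft_force: [-7.9, -6.7, 30.0]
gripper_width: 0.0534
grasp_force: 66.6
```

Emit:
apply_moves([
  [0, 0, 0, 0, 0, 0.7, 255],
  [0, 0, 0, 0, 0, 0, 255],
])

```text
t: 11.28
position: [0.4307, 0.2991, 0.0056]
eef_rot: [3.141, 0.002, 2.024]
ft_force: [-11.0, -11.5, 47.2]
gripper_width: 0.0533
grasp_force: 68.3
```

Emit:
apply_moves([
  [0, 0, 0, 0, 0, -1.5, 255],
  [0, 0, 0, 0, 0, 0, 20],
  [0, 0, 0, 0, 0, 0, 0],
  [0, 0, 0, 0, 0, 0, 0],
  [0, 0, 0, 0, 0, -40, 0],
  [0, 0, 0, 0, 0, -50, 0],
  [0, 0, 0, 0, 0, -50, 0],
  [0, 0, 0, 0, 0, 0, 0],
])

```text
t: 12.28
position: [0.4321, 0.3002, 0.1486]
eef_rot: [3.136, -0.0, 2.024]
ft_force: [0.5, 0.3, -0.6]
gripper_width: 0.0856
grasp_force: 0.0
```

```bash
python3 -c "
from h import *
go(.4370,.1105,.06)
p=cams.snapshot('scene')
for o in nets.masks_of(p,'core_low_mid')[:3]:
    W,r,c=world(p,o['mask']);t=W[np.abs(W[:,2]-.025)<.005];print(o['conf'],o['point'],np.median(W[:,2]));print(circ(t,.028) if len(t)>9 else 0)
"
```

```text
t 12.28 pos [432.1 300.2 148.6] rot [ 3.136 -0.     2.024] w 85.6 F [ 0.5  0.3 -0.6] gf 0.0 q [-0.02  0.4  -0.85  1.98  0.38  0.92 -0.62]
tool mm [-172.7  -78.6   88.6] turn z None
0.91 [307.4, 177.3] 0.01131705923154267
0
0.69 [342.0, 241.2] 0.01849359538415019
(array([0.43147409, 0.29954396]), np.float64(0.0008512809217612974))
```

Emit:
apply_moves([
  [0, 0, 0, -43.2, -19.5, 0, 0],
  [0, 0, 0, -43.2, -19.5, 20, 0],
  [0, 0, 0, -43.2, -19.5, 20, 0],
  [0, 0, 0, -43.2, -19.5, 20, 0],
  [0, 0, 0, 0, 0, 40, 0],
  [0, 0, 0, 0, 0, 26, 0],
  [0, 0, 0, 0, 0, 0, 0],
])

```text
t: 13.25
position: [0.434, 0.1093, 0.0172]
eef_rot: [-3.137, -0.002, 2.025]
ft_force: [0.3, 0.3, 0.6]
gripper_width: 0.0853
grasp_force: 0.0
```

```bash
python3 -c "
from h import *
go(.4376,.1105,.013)"
```

```text
t 13.25 pos [434.  109.3  17.2] rot [-3.137e+00 -2.000e-03  2.025e+00] w 85.3 F [0.3 0.3 0.6] gf 0.0 q [ 0.2   0.49 -0.69  2.23  0.55  0.61 -0.45]
tool mm [-0.5  3.7  4.2] turn z None
```

Emit:
apply_moves([
  [0, 0, 0, -0.5, 3.5, 4, 0],
  [0, 0, 0, 0, 0, 0, 255],
  [0, 0, 0, 0, 0, 0, 255],
  [0, 0, 0, 0, 0, 0, 255],
  [0, 0, 0, 0, 0, 0, 255],
  [0, 0, 0, 0, 0, 0, 255],
  [0, 0, 0, 0, 0, 0, 255],
])

```text
t: 14.12
position: [0.4399, 0.1107, 0.0163]
eef_rot: [3.141, 0.001, 2.024]
ft_force: [-5.1, -1.7, 19.7]
gripper_width: 0.0408
grasp_force: 57.9
```

Emit:
apply_moves([
  [0, 0, 0, 0, 0, 0, 70],
  [0, 0, 0, 0, 0, 0, 70],
  [0, 0, -0.1745, 0, 0, 0, 70],
  [0, 0, -0.1745, 0, 0, 0, 70],
  [0, 0, -0.1745, 0, 0, 0, 70],
  [0, 0, -0.1745, 0, 0, 0, 70],
  [0, 0, -0.1745, 0, 0, 0, 70],
  [0, 0, -0.1745, 0, 0, 0, 70],
  [0, 0, -0.1745, 0, 0, 0, 70],
  [0, 0, -0.1745, 0, 0, 0, 70],
])

```text
t: 15.38
position: [0.4396, 0.1105, 0.0154]
eef_rot: [3.142, 0.0, -2.857]
ft_force: [0.3, 0.4, -0.1]
gripper_width: 0.0625
grasp_force: 0.0
```

```bash
python3 -c "
from h import *
go(.4376,.1105,.013,2.024+1.5708)"
```

```text
t 15.38 pos [439.6 110.5  15.4] rot [ 3.142  0.    -2.857] w 62.5 F [ 0.3  0.4 -0.1] gf 0.0 q [ 0.44  0.62 -1.    2.21  0.81  0.74  0.74]
tool mm [1.9 0.5 2.4] turn z -6.452
```

Emit:
apply_moves([
  [0, 0, -0.169, 0, 0, 2, 70],
  [0, 0, 0, 0, 0, 0, 255],
  [0, 0, 0, 0, 0, 0, 255],
  [0, 0, 0, 0, 0, 0, 255],
  [0, 0, 0, 0, 0, 0, 255],
  [0, 0, 0, 0, 0, 0, 255],
])

```text
t: 16.12
position: [0.4394, 0.1106, 0.0137]
eef_rot: [-3.141, -0.0, -2.698]
ft_force: [-3.3, -1.0, 9.9]
gripper_width: 0.0409
grasp_force: 59.2
```

```bash
python3 -c "
from h import *
go(.4305,.2992,.1)"
```

```text
t 16.12 pos [439.4 110.6  13.7] rot [-3.141 -0.    -2.698] w 40.9 F [-3.3 -1.   9.9] gf 59.2 q [ 0.46  0.64 -1.03  2.21  0.84  0.76  0.87]
tool mm [-72.8 174.2 -86.3] turn z None
```

Emit:
apply_moves([
  [0, 0, 0, 0, 0, -16, 255],
  [0, 0, 0, 0, 0, -40, 255],
  [0, 0, 0, -12, 30, -32, 255],
  [0, 0, 0, -20, 48, 0, 255],
  [0, 0, 0, -20, 48, 0, 255],
  [0, 0, 0, -15, 36, 0, 255],
  [0, 0, 0, -6, 12, 0, 255],
  [0, 0, 0, 0, 0, 0, 255],
  [0, 0, 0, 0, 0, 0, 255],
])

```text
t: 17.25
position: [0.4302, 0.2976, 0.1011]
eef_rot: [-3.141, -0.001, -2.696]
ft_force: [-0.2, 0.2, -0.5]
gripper_width: 0.0409
grasp_force: 61.3
```

```bash
python3 -c "
from h import *
go(.4305,.2992,.042)"
```

```text
t 17.25 pos [430.2 297.6 101.1] rot [-3.141e+00 -1.000e-03 -2.696e+00] w 40.9 F [-0.2  0.2 -0.5] gf 61.3 q [ 0.14  0.59 -1.1   2.01  0.65  0.95  0.71]
tool mm [-0.9  1.3 59.1] turn z None
```

Emit:
apply_moves([
  [0, 0, 0, 0, 0.5, 25, 255],
  [0, 0, 0, 0, 0, 25, 255],
  [0, 0, 0, 0, 0, 8, 255],
  [0, 0, 0, 0, 0, 0, 255],
  [0, 0, 0, 0, 0, 0, 255],
])

```text
t: 17.88
position: [0.4303, 0.2996, 0.0442]
eef_rot: [3.141, 0.001, -2.695]
ft_force: [-0.4, 0.0, -1.2]
gripper_width: 0.0407
grasp_force: 61.3
```

```bash
python3 -c "
from h import *
go(.4305,.2992,.032)
p=cams.snapshot('scene')
u,v=pix(p,[.4314,.2993,.04]).astype(int)
cv2.imwrite('pics/c4.png',cv2.resize(p['img'][v-40:v+40,u-40:u+40],(560,560),interpolation=cv2.INTER_CUBIC))
for k,h,R in(('core_low_mid',.025,.028),('bobbin_mid',.0538,.022)):
  for o in nets.masks_of(p,k)[:3]:
    W,r,c=world(p,o['mask']);t=W[(np.abs(W[:,2]-h)<.004)&(np.hypot(W[:,0]-.43,W[:,1]-.3)<.04)];print(k,o['conf'],o['point'],len(t));print(circ(t,R) if len(t)>9 else 0)
"
```

```text
t 17.88 pos [430.3 299.6  44.2] rot [ 3.141e+00  1.000e-03 -2.695e+00] w 40.7 F [-0.4  0.  -1.2] gf 61.3 q [ 0.07  0.66 -1.02  2.04  0.76  0.87  0.63]
tool mm [-0.1 -0.4 12.2] turn z None
core_low_mid 0.87 [308.3, 178.4] 0
0
core_low_mid 0.57 [347.9, 240.8] 139
(array([0.43168788, 0.29968026]), np.float64(0.0037657823524784952))
bobbin_mid 0.57 [332.9, 244.6] 106
(array([0.43173951, 0.30106468]), np.float64(0.003252813577689841))
```

View pics/c4.png

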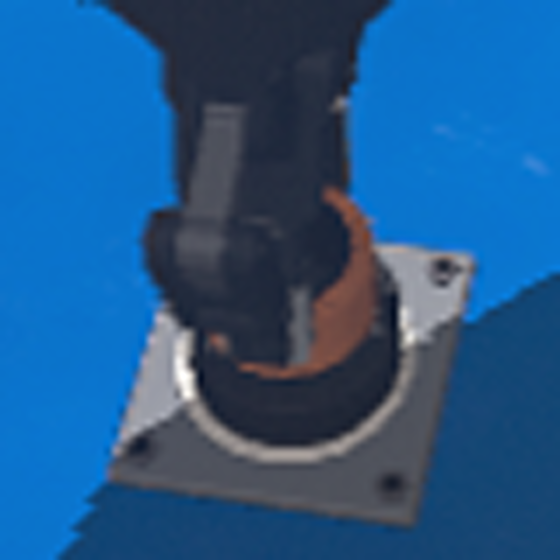

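Emit:
apply_moves([
  [0, 0, 0, 0, -0.4, 4, 255],
  [0, 0, 0, 0, 0, 2, 255],
  [0, 0, 0, 0, 0, 2, 255],
  [0, 0, 0, 0, 0, 0, 255],
])

```text
t: 18.52
position: [0.4299, 0.2992, 0.0352]
eef_rot: [3.141, -0.0, -2.694]
ft_force: [0.3, -0.1, -1.0]
gripper_width: 0.0411
grasp_force: 61.3
```

Emit:
apply_moves([
  [0, 0, 0, 0, 0, 3, 255],
  [0, 0, 0, 0, 0, 3, 255],
  [0, 0, 0, 0, 0, 2, 255],
  [0, 0, 0, 0, 0, 0, 255],
])

```text
t: 19.02
position: [0.4299, 0.2991, 0.0272]
eef_rot: [3.142, -0.0, -2.694]
ft_force: [0.3, 0.3, -1.5]
gripper_width: 0.0413
grasp_force: 61.3
```

Emit:
apply_moves([
  [0, 0, 0, 0, 0, 0.6, 255],
  [0, 0, 0, 0, 0, 0, 255],
])

```text
t: 19.27
position: [0.43, 0.2992, 0.0268]
eef_rot: [3.142, 0.0, -2.694]
ft_force: [0.1, 0.2, -1.1]
gripper_width: 0.0411
grasp_force: 61.3
```

Emit:
apply_moves([
  [0, 0, 0, 0, 0, 0.7, 255],
  [0, 0, 0, 0, 0, 0, 255],
])

```text
t: 19.52
position: [0.43, 0.2992, 0.026]
eef_rot: [3.142, 0.0, -2.694]
ft_force: [0.6, 0.0, -0.4]
gripper_width: 0.041
grasp_force: 61.3
```

Emit:
apply_moves([
  [0, 0, 0, 0, 0, 0.6, 255],
  [0, 0, 0, 0, 0, 0, 255],
])

```text
t: 19.77
position: [0.43, 0.2993, 0.0258]
eef_rot: [-3.141, 0.0, -2.694]
ft_force: [-1.0, -1.4, 6.6]
gripper_width: 0.0408
grasp_force: 62.1
```

Emit:
apply_moves([
  [0, 0, 0, 0, 0, -0.3, 20],
  [0, 0, 0, 0, 0, 0, 0],
  [0, 0, 0, 0, 0, 0, 0],
  [0, 0, 0, 0, 0, -30, 0],
  [0, 0, 0, 0, 0, -50, 0],
  [0, 0, 0, 0, 0, -50, 0],
  [0, 0, 0, 0, 0, -40, 0],
  [0, 0, 0, 0, 0, 0, 0],
])

```text
t: 20.78
position: [0.431, 0.3, 0.1984]
eef_rot: [-3.141, 0.005, -2.694]
ft_force: [0.6, -0.3, -0.5]
gripper_width: 0.0851
grasp_force: 0.0
```

```bash
python3 -c "
from h import *
go(.4428,-.3485,.1)
p=cams.snapshot('scene')
u,v=pix(p,[.4314,.2993,.04]).astype(int)
cv2.imwrite('pics/c5.png',cv2.resize(p['img'][v-40:v+40,u-40:u+40],(560,560),interpolation=cv2.INTER_CUBIC))
"
```

```text
t 20.77 pos [431.  300.  198.4] rot [-3.141  0.005 -2.694] w 85.1 F [ 0.6 -0.3 -0.5] gf 0.0 q [ 0.22  0.45 -1.18  1.93  0.47  1.08  0.86]
tool mm [ 269.8 -589.8   98.4] turn z None
```

View pics/c5.png

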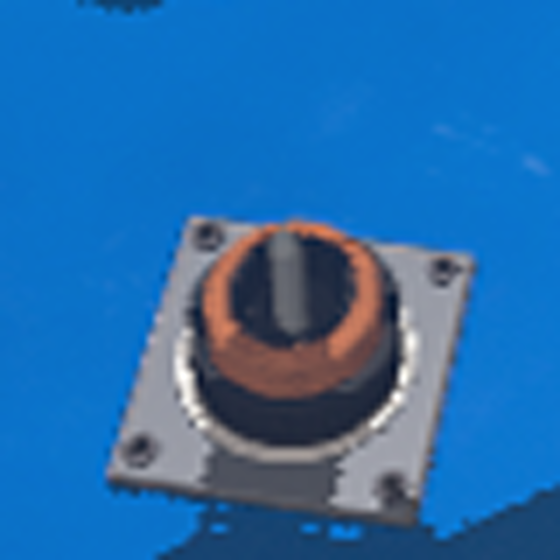

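Emit:
apply_moves([
  [0, 0, 0, 13.5, -53.5, 0, 0],
  [0, 0, 0, 13.5, -53.5, 0, 0],
  [0, 0, 0, 13.5, -53.5, 0, 0],
  [0, 0, 0, 13.5, -53.5, 0, 0],
  [0, 0, 0, 13.5, -53.5, 0, 0],
  [0, 0, 0, 13.5, -53.5, 0, 0],
  [0, 0, 0, 31.5, -44.8, 0, 0],
  [0, 0, 0, 31.5, -44.8, 0, 0],
  [0, 0, 0, 31.5, -44.8, 0, 0],
  [0, 0, 0, 31.5, -44.8, 10, 0],
])

```text
t: 22.08
position: [0.4591, -0.2432, 0.1848]
eef_rot: [3.141, -0.0, -2.694]
ft_force: [1.2, -0.8, 0.2]
gripper_width: 0.0855
grasp_force: 0.0
```

Emit:
apply_moves([
  [0, 0, 0, 31.5, -44.8, 20, 0],
  [0, 0, 0, 31.5, -44.8, 20, 0],
  [0, 0, 0, 0, 0, 20, 0],
  [0, 0, 0, 0, 0, 0, 0],
])

```text
t: 22.58
position: [0.4409, -0.348, 0.1235]
eef_rot: [3.138, -0.001, -2.693]
ft_force: [0.2, 1.1, 0.6]
gripper_width: 0.0851
grasp_force: 0.0
```

```bash
python3 -c "
from h import *
go(.4428,-.3485,-.001)"
```

```text
t 22.57 pos [ 440.9 -348.   123.5] rot [ 3.138e+00 -1.000e-03 -2.693e+00] w 85.1 F [0.2 1.1 0.6] gf 0.0 q [ 1.32  0.56 -0.98  1.91  0.56  0.98  2.09]
tool mm [ -1.5  -1.3 124.5] turn z None
```

Emit:
apply_moves([
  [0, 0, 0, -1.5, -1, 50, 0],
  [0, 0, 0, 0, 0, 45, 0],
  [0, 0, 0, 0, 0, 25, 0],
  [0, 0, 0, 0, 0, 5, 0],
  [0, 0, 0, 0, 0, 0, 0],
  [0, 0, 0, 0, 0, 0, 255],
  [0, 0, 0, 0, 0, 0, 255],
  [0, 0, 0, 0, 0, 0, 255],
  [0, 0, 0, 0, 0, 0, 255],
  [0, 0, 0, 0, 0, 0, 255],
])

```text
t: 23.82
position: [0.4441, -0.35, 0.0023]
eef_rot: [-3.14, 0.0, -2.694]
ft_force: [-5.7, 2.8, 20.2]
gripper_width: 0.0537
grasp_force: 59.3
```

Emit:
apply_moves([
  [0, 0, 0, 0, 0, 0, 30],
  [0, 0, 0, 0, 0, 0, 30],
  [0, 0, 0.1745, 0, 0, 0, 30],
  [0, 0, 0.1745, 0, 0, 0, 30],
  [0, 0, 0.1745, 0, 0, 0, 30],
  [0, 0, 0.1745, 0, 0, 0, 30],
  [0, 0, 0.1745, 0, 0, 0, 30],
  [0, 0, 0.1745, 0, 0, 0, 30],
  [0, 0, 0.1745, 0, 0, 0, 30],
  [0, 0, 0.1745, 0, 0, 0, 30],
])

```text
t: 25.08
position: [0.4437, -0.3496, 0.0008]
eef_rot: [3.141, 0.0, 2.187]
ft_force: [0.4, 0.3, -0.4]
gripper_width: 0.0754
grasp_force: 0.0
```

```bash
python3 -c "
from h import *
go(.4428,-.3485,-.002,-2.694-1.5708+6.2832)"
```

```text
t 25.07 pos [ 443.7 -349.6    0.8] rot [3.141 0.    2.187] w 75.4 F [ 0.4  0.3 -0.4] gf 0.0 q [ 0.97  0.61 -0.52  1.98  0.48  0.67  0.75]
tool mm [ 1.4 -0.1  2.8] turn z 0.169
```

Emit:
apply_moves([
  [0, 0, 0.169, 0, 0, 2, 30],
  [0, 0, 0, 0, 0, 0, 30],
  [0, 0, 0, 0, 0, 0, 255],
  [0, 0, 0, 0, 0, 0, 255],
  [0, 0, 0, 0, 0, 0, 255],
  [0, 0, 0, 0, 0, 0, 255],
  [0, 0, 0, 0, 0, 0, 255],
])

```text
t: 25.95
position: [0.4437, -0.3496, -0.0008]
eef_rot: [3.141, 0.0, 2.027]
ft_force: [-2.8, 2.6, 12.8]
gripper_width: 0.0534
grasp_force: 60.9
```

```bash
python3 -c "
from h import *
go(.4304,.2991,.12)"
```

```text
t 25.95 pos [ 443.7 -349.6   -0.8] rot [3.141 0.    2.027] w 53.4 F [-2.8  2.6 12.8] gf 60.9 q [ 0.94  0.61 -0.48  1.99  0.45  0.65  0.62]
tool mm [ 588.3  273.7 -120.8] turn z None
```

Emit:
apply_moves([
  [0, 0, 0, 0, 0, -16, 255],
  [0, 0, 0, 0, 0, -50, 255],
  [0, 0, 0, 0, 0, -50, 255],
  [0, 0, 0, 44.7, 31.8, -10, 255],
  [0, 0, 0, 44.7, 31.8, 0, 255],
  [0, 0, 0, 44.7, 31.8, 0, 255],
  [0, 0, 0, 44.7, 31.8, 0, 255],
  [0, 0, 0, 44.7, 31.8, 0, 255],
  [0, 0, 0, 44.7, 31.8, 0, 255],
])

```text
t: 27.08
position: [0.4978, -0.0234, 0.1257]
eef_rot: [3.141, 0.001, 2.026]
ft_force: [0.8, 0.4, -0.5]
gripper_width: 0.0538
grasp_force: 63.9
```

Emit:
apply_moves([
  [0, 0, 0, 53.3, 13.8, 0, 255],
  [0, 0, 0, 53.3, 13.8, 0, 255],
  [0, 0, 0, 53.3, 13.8, 0, 255],
  [0, 0, 0, 53.3, 13.8, 0, 255],
  [0, 0, 0, 53.3, 13.8, 0, 255],
  [0, 0, 0, 53.3, 13.8, 0, 255],
  [0, 0, 0, 0, 0, 20, 255],
  [0, 0, 0, 0, 0, 10, 255],
  [0, 0, 0, 0, 0, 0, 255],
  [0, 0, 0, 0, 0, 0, 255],
])

```text
t: 28.32
position: [0.4326, 0.298, 0.0952]
eef_rot: [3.141, 0.0, 2.023]
ft_force: [-0.1, -0.1, -0.9]
gripper_width: 0.0539
grasp_force: 63.9
```

```bash
python3 -c "
from h import *
go(.4304,.2991,.06)"
```

```text
t 28.32 pos [432.6 298.   95.2] rot [3.141 0.    2.023] w 53.9 F [-0.1 -0.1 -0.9] gf 63.9 q [-0.1   0.46 -0.76  2.02  0.43  0.82 -0.66]
tool mm [ 1.9 -1.5 35.2] turn z None
```

Emit:
apply_moves([
  [0, 0, 0, 1.5, -1.5, 20, 255],
  [0, 0, 0, 0, 0, 11, 255],
  [0, 0, 0, 0, 0, 0, 255],
  [0, 0, 0, 0, 0, 0, 255],
])

```text
t: 28.82
position: [0.43, 0.2997, 0.0638]
eef_rot: [-3.142, -0.0, 2.024]
ft_force: [-0.5, 0.9, -1.1]
gripper_width: 0.0536
grasp_force: 63.9
```

```bash
python3 -c "
from h import *
go(.4304,.2991,.05)"
```

```text
t 28.82 pos [430.  299.7  63.8] rot [-3.142 -0.     2.024] w 53.6 F [-0.5  0.9 -1.1] gf 63.9 q [-0.14  0.5  -0.73  2.04  0.48  0.77 -0.71]
tool mm [-0.7  0.1 13.8] turn z None
```

Emit:
apply_moves([
  [0, 0, 0, -0.7, 0, 4, 255],
  [0, 0, 0, 0, 0, 4, 255],
  [0, 0, 0, 0, 0, 4, 255],
  [0, 0, 0, 0, 0, 3, 255],
  [0, 0, 0, 0, 0, 0, 255],
])

```text
t: 29.45
position: [0.4302, 0.2991, 0.0486]
eef_rot: [-3.142, -0.0, 2.025]
ft_force: [0.5, 2.4, -1.1]
gripper_width: 0.0537
grasp_force: 63.8
```

Emit:
apply_moves([
  [0, 0, 0, 0, 0, 4, 255],
  [0, 0, 0, 0, 0, 4, 255],
  [0, 0, 0, 0, 0, 2, 255],
  [0, 0, 0, 0, 0, 0, 255],
])

```text
t: 29.95
position: [0.4303, 0.2991, 0.0386]
eef_rot: [3.142, -0.0, 2.024]
ft_force: [1.1, 3.4, -3.1]
gripper_width: 0.0534
grasp_force: 63.7
```

Emit:
apply_moves([
  [0, 0, 0, 0.4, 0.4, 0, 255],
  [0, 0, 0, 0, 0, 0, 255],
])

```text
t: 30.2
position: [0.4304, 0.2991, 0.0387]
eef_rot: [-3.141, 0.0, 2.024]
ft_force: [0.0, 1.4, -2.1]
gripper_width: 0.0534
grasp_force: 63.9
```

Emit:
apply_moves([
  [0, 0, 0, 0, 0, 2, 255],
  [0, 0, 0, 0, 0, 2, 255],
  [0, 0, 0, 0, 0, 0, 255],
])

```text
t: 30.58
position: [0.4304, 0.2992, 0.0345]
eef_rot: [-3.141, 0.0, 2.024]
ft_force: [-1.2, 0.2, -0.4]
gripper_width: 0.0533
grasp_force: 63.9
```

Emit:
apply_moves([
  [0, 0, 0, 0, 0, 2, 255],
  [0, 0, 0, 0, 0, 2, 255],
  [0, 0, 0, 0, 0, 0, 255],
])

```text
t: 30.95
position: [0.4304, 0.2993, 0.0305]
eef_rot: [-3.141, 0.0, 2.024]
ft_force: [-1.4, 0.1, -1.3]
gripper_width: 0.0535
grasp_force: 63.9
```

Emit:
apply_moves([
  [0, 0, 0, 0, 0, 2, 255],
  [0, 0, 0, 0, 0, 2, 255],
  [0, 0, 0, 0, 0, 0, 255],
])

```text
t: 31.32
position: [0.4304, 0.2993, 0.0266]
eef_rot: [-3.141, -0.0, 2.024]
ft_force: [0.4, 0.4, -0.2]
gripper_width: 0.0537
grasp_force: 63.9
```

Emit:
apply_moves([
  [0, 0, 0, 0, 0, 1, 255],
  [0, 0, 0, 0, 0, 0.6, 255],
  [0, 0, 0, 0, 0, 0, 255],
])

```text
t: 31.7
position: [0.4305, 0.2994, 0.0251]
eef_rot: [-3.142, -0.0, 2.024]
ft_force: [-0.3, -0.2, -1.1]
gripper_width: 0.0538
grasp_force: 63.9
```

Emit:
apply_moves([
  [0, 0, 0, 0, 0, 0.7, 255],
  [0, 0, 0, 0, 0, 0, 255],
])

```text
t: 31.95
position: [0.4305, 0.2994, 0.0244]
eef_rot: [3.142, -0.0, 2.024]
ft_force: [0.4, 0.1, -1.0]
gripper_width: 0.0537
grasp_force: 64.0
```

Emit:
apply_moves([
  [0, 0, 0, 0, 0, 0.5, 255],
  [0, 0, 0, 0, 0, 0, 255],
])

```text
t: 32.2
position: [0.4305, 0.2994, 0.0243]
eef_rot: [3.141, 0.0, 2.024]
ft_force: [-3.2, -2.6, 8.9]
gripper_width: 0.0538
grasp_force: 64.9
```

Emit:
apply_moves([
  [0, 0, 0, 0, 0, -0.4, 20],
  [0, 0, 0, 0, 0, 0, 0],
  [0, 0, 0, 0, 0, 0, 0],
  [0, 0, 0, 0, 0, -30, 0],
  [0, 0, 0, 0, 0, -50, 0],
  [0, 0, 0, 0, 0, -50, 0],
  [0, 0, 0, 0, 0, -40, 0],
  [0, 0, 0, 0, 0, 0, 0],
])

```text
t: 33.2
position: [0.4317, 0.3003, 0.1971]
eef_rot: [3.137, 0.0, 2.024]
ft_force: [-0.4, 0.1, -0.6]
gripper_width: 0.0854
grasp_force: 0.0
```

```bash
python3 -c "
from h import *
go(.5864,-.2665,.1)
p=cams.snapshot('scene')
u,v=pix(p,[.4314,.2993,.04]).astype(int)
cv2.imwrite('pics/c6.png',cv2.resize(p['img'][v-40:v+40,u-40:u+40],(560,560),interpolation=cv2.INTER_CUBIC))
"
```

```text
t 33.2 pos [431.7 300.3 197.1] rot [3.137 0.    2.024] w 85.4 F [-0.4  0.1 -0.6] gf 0.0 q [-0.02  0.32 -0.85  1.94  0.29  1.   -0.54]
tool mm [-577.3 -109.    97.1] turn z None
```

View pics/c6.png

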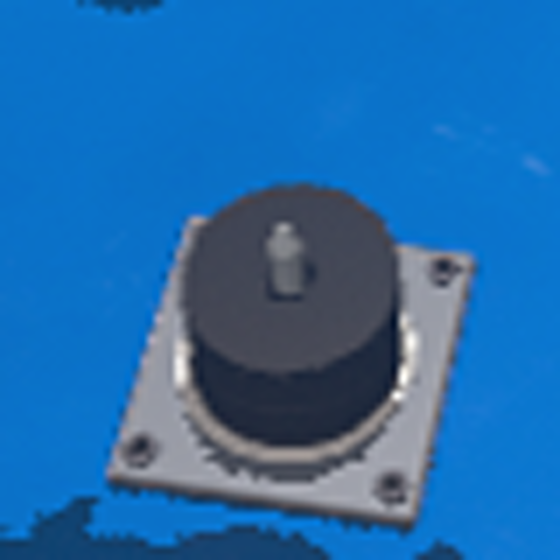

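Emit:
apply_moves([
  [0, 0, 0, -57.7, -10.9, 0, 0],
  [0, 0, 0, -57.7, -10.9, 0, 0],
  [0, 0, 0, -57.7, -10.9, 0, 0],
  [0, 0, 0, -57.7, -10.9, 0, 0],
  [0, 0, 0, -57.7, -10.9, 0, 0],
  [0, 0, 0, -57.7, -10.9, 0, 0],
  [0, 0, 0, -57.7, -10.9, 0, 0],
  [0, 0, 0, -57.7, -10.9, 0, 0],
  [0, 0, 0, -57.7, -10.9, 10, 0],
  [0, 0, 0, -57.7, -10.9, 20, 0],
])

```text
t: 34.5
position: [0.5854, -0.2689, 0.1629]
eef_rot: [-3.141, -0.0, 2.024]
ft_force: [1.0, 0.7, 0.7]
gripper_width: 0.0855
grasp_force: 0.0
```

Emit:
apply_moves([
  [0, 0, 0, 0, 0, 40, 0],
  [0, 0, 0, 0, 0, 40, 0],
  [0, 0, 0, 0, 0, 40, 0],
  [0, 0, 0, 0, 0, 20, 0],
  [0, 0, 0, 0, 0, 10, 0],
  [0, 0, 0, 0, 0, 0, 0],
])

```text
t: 35.25
position: [0.5855, -0.2669, 0.0144]
eef_rot: [-3.142, -0.0, 2.024]
ft_force: [-0.8, -0.4, 0.3]
gripper_width: 0.0855
grasp_force: 0.0
```

```bash
python3 -c "
from h import *
go(.5864,-.2665,-.0015)"
```

```text
t 35.25 pos [ 585.5 -266.9   14.4] rot [-3.142 -0.     2.024] w 85.5 F [-0.8 -0.4  0.3] gf 0.0 q [ 0.69  0.68 -0.49  1.8   0.44  0.78  0.43]
tool mm [-0.   1.  15.9] turn z None
```

Emit:
apply_moves([
  [0, 0, 0, 0, 1, 12, 0],
  [0, 0, 0, 0, 0, 4, 0],
  [0, 0, 0, 0, 0, 0, 80],
  [0, 0, 0, 0, 0, 0, 80],
  [0, 0, 0, 0, 0, 0, 255],
  [0, 0, 0, 0, 0, 0, 255],
  [0, 0, 0, 0, 0, 0, 255],
  [0, 0, 0, 0, 0, 0, 255],
  [0, 0, 0, 0, 0, 0, 255],
])

```text
t: 36.38
position: [0.5864, -0.2667, -0.0008]
eef_rot: [3.141, 0.001, 2.024]
ft_force: [-4.2, 0.7, 10.4]
gripper_width: 0.0445
grasp_force: 59.5
```

Emit:
apply_moves([
  [0, 0, 0, 0, 0, 0, 60],
  [0, 0, 0, 0, 0, 0, 60],
  [0, 0, -0.1745, 0, 0, 0, 60],
  [0, 0, -0.1745, 0, 0, 0, 60],
  [0, 0, -0.1745, 0, 0, 0, 60],
  [0, 0, -0.1745, 0, 0, 0, 60],
  [0, 0, -0.1745, 0, 0, 0, 60],
  [0, 0, -0.1745, 0, 0, 0, 60],
  [0, 0, -0.1745, 0, 0, 0, 60],
  [0, 0, -0.1745, 0, 0, 0, 60],
])

```text
t: 37.62
position: [0.5861, -0.2667, -0.0018]
eef_rot: [3.141, -0.0, -2.857]
ft_force: [0.2, 0.3, -0.7]
gripper_width: 0.065
grasp_force: 0.0
```

Emit:
apply_moves([
  [0, 0, -0.1745, 0, 0, 0, 60],
  [0, 0, 0, 0, 0, 0, 255],
  [0, 0, 0, 0, 0, 0, 255],
  [0, 0, 0, 0, 0, 0, 255],
  [0, 0, 0, 0, 0, 0, 255],
  [0, 0, 0, 0, 0, 0, 255],
])

```text
t: 38.38
position: [0.5862, -0.2668, -0.0012]
eef_rot: [-3.141, -0.0, -2.694]
ft_force: [-2.3, 0.4, 7.4]
gripper_width: 0.045
grasp_force: 60.0
```

```bash
python3 -c "
from h import *
go(.4304,.2992,.12)"
```

```text
t 38.38 pos [ 586.2 -266.8   -1.2] rot [-3.141 -0.    -2.694] w 45.0 F [-2.3  0.4  7.4] gf 60.0 q [ 0.92  0.81 -0.83  1.79  0.75  0.89  1.76]
tool mm [-104.8  577.6 -121.2] turn z None
```

Emit:
apply_moves([
  [0, 0, 0, 0, 0, -16, 255],
  [0, 0, 0, 0, 0, -50, 255],
  [0, 0, 0, 0, 0, -55, 255],
  [0, 0, 0, -10.5, 57.8, 0, 255],
  [0, 0, 0, -10.5, 57.8, 0, 255],
  [0, 0, 0, -10.5, 57.8, 0, 255],
  [0, 0, 0, -10.5, 57.8, 0, 255],
  [0, 0, 0, -10.5, 57.8, 0, 255],
  [0, 0, 0, -10.5, 57.8, 0, 255],
  [0, 0, 0, -10.5, 57.8, 0, 255],
])

```text
t: 39.62
position: [0.4746, 0.1311, 0.1203]
eef_rot: [-3.141, 0.001, -2.691]
ft_force: [0.7, 0.1, 0.2]
gripper_width: 0.0448
grasp_force: 61.3
```

Emit:
apply_moves([
  [0, 0, 0, -10.5, 57.8, 0, 255],
  [0, 0, 0, -10.5, 57.8, 0, 255],
  [0, 0, 0, -10.3, 57.4, 0, 255],
  [0, 0, 0, 0, 0, 20, 255],
  [0, 0, 0, 0, 0, 10, 255],
  [0, 0, 0, 0, 0, 0, 255],
  [0, 0, 0, 0, 0, 0, 255],
])

```text
t: 40.5
position: [0.4282, 0.2978, 0.0898]
eef_rot: [-3.141, 0.0, -2.691]
ft_force: [-0.3, 0.9, -0.9]
gripper_width: 0.0446
grasp_force: 61.3
```

```bash
python3 -c "
from h import *
go(.4304,.2992,.061)"
```

```text
t 40.5 pos [428.2 297.8  89.8] rot [-3.141  0.    -2.691] w 44.6 F [-0.3  0.9 -0.9] gf 61.3 q [ 0.07  0.56 -1.01  2.03  0.61  0.89  0.75]
tool mm [-2.6  0.3 28.8] turn z None
```

Emit:
apply_moves([
  [0, 0, 0, -2, 0.3, 20, 255],
  [0, 0, 0, 0, 0, 5, 255],
  [0, 0, 0, 0, 0, 0, 255],
  [0, 0, 0, 0, 0, 0, 255],
])

```text
t: 41.0
position: [0.4292, 0.2999, 0.0646]
eef_rot: [3.141, 0.0, -2.688]
ft_force: [-1.1, 0.1, 0.4]
gripper_width: 0.0444
grasp_force: 61.3
```

```bash
python3 -c "
from h import *
go(.4304,.2993,.05)"
```

```text
t 41.0 pos [429.2 299.9  64.6] rot [ 3.141  0.    -2.688] w 44.4 F [-1.1  0.1  0.4] gf 61.3 q [ 0.04  0.59 -0.97  2.04  0.66  0.86  0.71]
tool mm [-0.8 -1.1 14.6] turn z None
```

Top of stack is z 42, so the pad seats at TCP ≈ 40.8.

Emit:
apply_moves([
  [0, 0, 0, -0.8, -1, 3, 255],
  [0, 0, 0, 0, 0, 3, 255],
  [0, 0, 0, 0, 0, 3, 255],
  [0, 0, 0, 0, 0, 3, 255],
  [0, 0, 0, 0, 0, 2, 255],
  [0, 0, 0, 0, 0, 0, 255],
])

```text
t: 41.75
position: [0.4303, 0.2992, 0.0502]
eef_rot: [3.142, -0.0, -2.688]
ft_force: [-0.1, -0.2, -0.5]
gripper_width: 0.0446
grasp_force: 61.3
```

Emit:
apply_moves([
  [0, 0, 0, 0, 0, 3, 255],
  [0, 0, 0, 0, 0, 3, 255],
  [0, 0, 0, 0, 0, 0, 255],
])

```text
t: 42.12
position: [0.4303, 0.2991, 0.0441]
eef_rot: [3.142, -0.0, -2.688]
ft_force: [0.3, -0.4, -0.9]
gripper_width: 0.0444
grasp_force: 61.3
```

Emit:
apply_moves([
  [0, 0, 0, 0, 0, 1.5, 255],
  [0, 0, 0, 0, 0, 0.7, 255],
  [0, 0, 0, 0, 0, 0, 255],
])

```text
t: 42.5
position: [0.4304, 0.2992, 0.0421]
eef_rot: [3.142, 0.0, -2.688]
ft_force: [0.1, -0.3, -0.5]
gripper_width: 0.0447
grasp_force: 61.3
```

Emit:
apply_moves([
  [0, 0, 0, 0, 0, 0.6, 255],
  [0, 0, 0, 0, 0, 0, 255],
])

```text
t: 42.75
position: [0.4304, 0.2992, 0.0415]
eef_rot: [3.142, 0.0, -2.688]
ft_force: [-0.1, -0.0, -1.0]
gripper_width: 0.0449
grasp_force: 61.3
```

Emit:
apply_moves([
  [0, 0, 0, 0, 0, 0.5, 255],
  [0, 0, 0, 0, 0, 0, 255],
])

```text
t: 43.0
position: [0.4304, 0.2992, 0.041]
eef_rot: [-3.142, -0.0, -2.688]
ft_force: [-0.7, -0.2, -0.1]
gripper_width: 0.0443
grasp_force: 61.3
```

Emit:
apply_moves([
  [0, 0, 0, 0, 0, 0.4, 255],
  [0, 0, 0, 0, 0, 0, 255],
])

```text
t: 43.25
position: [0.4304, 0.2992, 0.0407]
eef_rot: [-3.142, 0.0, -2.688]
ft_force: [-0.2, -0.5, 3.0]
gripper_width: 0.0446
grasp_force: 61.7
```

Emit:
apply_moves([
  [0, 0, 0, 0, 0, -0.2, 20],
  [0, 0, 0, 0, 0, 0, 0],
  [0, 0, 0, 0, 0, 0, 0],
  [0, 0, 0, 0, 0, -30, 0],
  [0, 0, 0, 0, 0, -50, 0],
  [0, 0, 0, 0, 0, -50, 0],
  [0, 0, 0, 0, 0, -30, 0],
  [0, 0, 0, 0, 0, 0, 0],
])

```text
t: 44.25
position: [0.4312, 0.2998, 0.2028]
eef_rot: [-3.141, 0.004, -2.689]
ft_force: [0.5, -1.1, -0.1]
gripper_width: 0.0854
grasp_force: 0.0
```

```bash
python3 -c "
from h import *
go(.589,-.0995,.1)
p=cams.snapshot('scene')
u,v=pix(p,[.4314,.2993,.04]).astype(int)
cv2.imwrite('pics/c7.png',cv2.resize(p['img'][v-40:v+40,u-40:u+40],(560,560),interpolation=cv2.INTER_CUBIC))
"
```

```text
t 44.25 pos [431.2 299.8 202.8] rot [-3.141  0.004 -2.689] w 85.4 F [ 0.5 -1.1 -0.1] gf 0.0 q [ 0.19  0.42 -1.13  1.92  0.43  1.07  0.9 ]
tool mm [  32.7 -428.1  102.8] turn z None
```

View pics/c7.png

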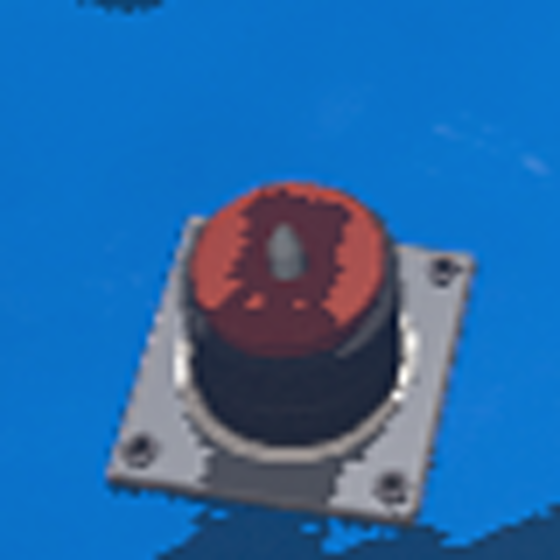

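Pad sits flat on the stack around the pin. Now the weight.

Emit:
apply_moves([
  [0, 0, 0, 4.1, -53.5, 0, 0],
  [0, 0, 0, 4.1, -53.5, 0, 0],
  [0, 0, 0, 4.1, -53.5, 0, 0],
  [0, 0, 0, 4.1, -53.5, 0, 0],
  [0, 0, 0, 4.1, -53.5, 0, 0],
  [0, 0, 0, 4.1, -53.5, 0, 0],
  [0, 0, 0, 4.1, -53.5, 0, 0],
  [0, 0, 0, 4.1, -53.5, 0, 0],
  [0, 0, 0, 0, 0, 50, 0],
  [0, 0, 0, 0, 0, 50, 0],
])

```text
t: 45.55
position: [0.5877, -0.1007, 0.0982]
eef_rot: [3.141, -0.001, -2.69]
ft_force: [0.5, -0.3, -0.3]
gripper_width: 0.0856
grasp_force: 0.0
```

Emit:
apply_moves([
  [0, 0, 0, 0, 0, 35, 0],
  [0, 0, 0, 0, 0, 20, 0],
  [0, 0, 0, 0, 0, 0, 0],
])

```text
t: 45.92
position: [0.5875, -0.0995, 0.0445]
eef_rot: [3.14, -0.002, -2.688]
ft_force: [-0.1, -0.1, 0.1]
gripper_width: 0.0853
grasp_force: 0.0
```

```bash
python3 -c "
from h import *
go(.589,-.0995,.023)"
```

```text
t 45.92 pos [587.5 -99.5  44.5] rot [ 3.140e+00 -2.000e-03 -2.688e+00] w 85.3 F [-0.1 -0.1  0.1] gf 0.0 q [ 0.72  0.7  -0.88  1.88  0.68  0.9   1.52]
tool mm [-1.4 -0.6 21.5] turn z None
```

Emit:
apply_moves([
  [0, 0, 0, -1.4, -0.6, 17, 0],
  [0, 0, 0, 0, 0, 3, 0],
  [0, 0, 0, 0, 0, 0, 0],
  [0, 0, 0, 0, 0, 0, 255],
  [0, 0, 0, 0, 0, 0, 255],
  [0, 0, 0, 0, 0, 0, 255],
  [0, 0, 0, 0, 0, 0, 255],
  [0, 0, 0, 0, 0, 0, 255],
  [0, 0, 0, 0, 0, 0, 255],
  [0, 0, 0, 0, 0, 0, 255],
])

```text
t: 47.18
position: [0.5899, -0.1, 0.0264]
eef_rot: [-3.141, 0.0, -2.689]
ft_force: [-3.7, -0.3, 9.6]
gripper_width: 0.0275
grasp_force: 58.5
```

Emit:
apply_moves([
  [0, 0, 0, 0, 0, 0, 110],
  [0, 0, 0, 0, 0, 0, 110],
  [0, 0, 0.1745, 0, 0, 0, 110],
  [0, 0, 0.1745, 0, 0, 0, 110],
  [0, 0, 0.1745, 0, 0, 0, 110],
  [0, 0, 0.1745, 0, 0, 0, 110],
  [0, 0, 0.1745, 0, 0, 0, 110],
  [0, 0, 0.1745, 0, 0, 0, 110],
  [0, 0, 0.1745, 0, 0, 0, 110],
  [0, 0, 0.1745, 0, 0, 0, 110],
])

```text
t: 48.42
position: [0.5898, -0.0999, 0.0258]
eef_rot: [3.142, -0.0, 2.193]
ft_force: [0.2, -0.2, 0.4]
gripper_width: 0.0485
grasp_force: 0.0
```

Emit:
apply_moves([
  [0, 0, 0.1745, 0, 0, 0, 110],
  [0, 0, 0, 0, 0, 0, 255],
  [0, 0, 0, 0, 0, 0, 255],
  [0, 0, 0, 0, 0, 0, 255],
  [0, 0, 0, 0, 0, 0, 255],
  [0, 0, 0, 0, 0, 0, 255],
  [0, 0, 0, 0, 0, 0, 255],
])

```text
t: 49.3
position: [0.59, -0.0997, 0.0263]
eef_rot: [3.141, 0.0, 2.029]
ft_force: [-2.4, 0.7, 9.6]
gripper_width: 0.0278
grasp_force: 58.6
```

```bash
python3 -c "
from h import *
go(.4304,.2992,.14)"
```

```text
t 49.3 pos [590.  -99.7  26.3] rot [3.141 0.    2.029] w 27.8 F [-2.4  0.7  9.6] gf 58.6 q [ 0.45  0.61 -0.51  1.9   0.43  0.74  0.16]
tool mm [ 428.3   33.4 -113.7] turn z None
```

Emit:
apply_moves([
  [0, 0, 0, 0, 0, -15, 255],
  [0, 0, 0, 0, 0, -45, 255],
  [0, 0, 0, 0, 0, -45, 255],
  [0, 0, 0, 53.5, 4.2, 0, 255],
  [0, 0, 0, 53.5, 4.2, 0, 255],
  [0, 0, 0, 53.5, 4.2, 0, 255],
  [0, 0, 0, 53.5, 4.2, 0, 255],
  [0, 0, 0, 53.5, 4.2, 0, 255],
  [0, 0, 0, 53.5, 4.2, 0, 255],
  [0, 0, 0, 53.5, 4.2, 0, 255],
])

```text
t: 50.55
position: [0.4514, 0.2509, 0.1316]
eef_rot: [3.141, 0.001, 2.027]
ft_force: [-0.0, -0.1, -2.1]
gripper_width: 0.0276
grasp_force: 59.9
```

Emit:
apply_moves([
  [0, 0, 0, 53, 4, 0, 255],
  [0, 0, 0, 0, 0, 0, 255],
  [0, 0, 0, 0, 0, 20, 255],
  [0, 0, 0, 0, 0, 10, 255],
  [0, 0, 0, 0, 0, 0, 255],
  [0, 0, 0, 0, 0, 0, 255],
  [0, 0, 0, 0, 0, 0, 255],
])

```text
t: 51.42
position: [0.4328, 0.299, 0.1012]
eef_rot: [3.141, -0.0, 2.024]
ft_force: [0.5, 0.4, -2.2]
gripper_width: 0.0274
grasp_force: 59.8
```

```bash
python3 -c "
from h import *
go(.4304,.2993,.0885)"
```

```text
t 51.42 pos [432.8 299.  101.2] rot [ 3.141 -0.     2.024] w 27.4 F [ 0.5  0.4 -2.2] gf 59.8 q [-0.15  0.43 -0.7   2.02  0.38  0.82 -0.62]
tool mm [ 1.4 -2.  12.7] turn z None
```

Emit:
apply_moves([
  [0, 0, 0, 1, -2, 7, 255],
  [0, 0, 0, 0, 0, 0, 255],
  [0, 0, 0, 0, 0, 0, 255],
  [0, 0, 0, 0, 0, 0, 255],
])

```text
t: 51.92
position: [0.4304, 0.2991, 0.094]
eef_rot: [3.141, -0.0, 2.024]
ft_force: [-0.3, 0.3, -3.1]
gripper_width: 0.0274
grasp_force: 59.9
```

```bash
python3 -c "
from h import *
go(.4304,.2993,.0755)"
```

```text
t 51.92 pos [430.4 299.1  94. ] rot [ 3.141 -0.     2.024] w 27.4 F [-0.3  0.3 -3.1] gf 59.9 q [-0.16  0.44 -0.7   2.03  0.39  0.8  -0.63]
tool mm [ 0.1  0.1 18.5] turn z None
```

Emit:
apply_moves([
  [0, 0, 0, 0, 0, 3, 255],
  [0, 0, 0, 0, 0, 3, 255],
  [0, 0, 0, 0, 0, 3, 255],
  [0, 0, 0, 0, 0, 0, 255],
])

```text
t: 52.42
position: [0.4301, 0.2989, 0.0845]
eef_rot: [-3.141, -0.0, 2.024]
ft_force: [0.1, 0.3, -3.2]
gripper_width: 0.0275
grasp_force: 59.9
```

Emit:
apply_moves([
  [0, 0, 0, 0, 0, 3, 255],
  [0, 0, 0, 0, 0, 3, 255],
  [0, 0, 0, 0, 0, 1, 255],
  [0, 0, 0, 0, 0, 0, 255],
])

```text
t: 52.92
position: [0.4302, 0.299, 0.0778]
eef_rot: [-3.141, -0.0, 2.024]
ft_force: [0.5, 0.3, -2.7]
gripper_width: 0.0273
grasp_force: 59.9
```

Emit:
apply_moves([
  [0, 0, 0, 0, 0, 1, 255],
  [0, 0, 0, 0, 0, 0.7, 255],
  [0, 0, 0, 0, 0, 0, 255],
])

```text
t: 53.3
position: [0.4303, 0.299, 0.0761]
eef_rot: [-3.142, -0.0, 2.024]
ft_force: [0.4, -0.7, -2.7]
gripper_width: 0.0276
grasp_force: 59.9
```

Emit:
apply_moves([
  [0, 0, 0, 0, 0, 0.5, 255],
  [0, 0, 0, 0, 0, 0, 255],
])

```text
t: 53.55
position: [0.4303, 0.299, 0.0757]
eef_rot: [3.142, -0.0, 2.024]
ft_force: [0.6, -1.0, -2.8]
gripper_width: 0.0275
grasp_force: 59.9
```

Emit:
apply_moves([
  [0, 0, 0, 0, 0, 0.5, 255],
  [0, 0, 0, 0, 0, 0, 255],
])

```text
t: 53.8
position: [0.4304, 0.2991, 0.0753]
eef_rot: [3.141, 0.0, 2.024]
ft_force: [-1.8, -1.5, 1.7]
gripper_width: 0.0273
grasp_force: 60.4
```

Contact; release and withdraw.

Emit:
apply_moves([
  [0, 0, 0, 0, 0, 0, 110],
  [0, 0, 0, 0, 0, 0, 0],
  [0, 0, 0, 0, 0, 0, 0],
  [0, 0, 0, 0, 0, 0, 0],
  [0, 0, 0, 0, 0, -30, 0],
  [0, 0, 0, 0, 0, -50, 0],
  [0, 0, 0, 0, 0, -50, 0],
  [0, 0, 0, -50, 0, 0, 0],
  [0, 0, 0, -50, 0, 0, 0],
  [0, 0, 0, 0, 0, 0, 0],
])

```text
t: 55.05
position: [0.4757, 0.2054, 0.205]
eef_rot: [-3.141, 0.001, 2.019]
ft_force: [0.2, 0.4, -0.7]
gripper_width: 0.0856
grasp_force: 0.0
```

```bash
python3 -c "
from h import *
go(.4304,.2993,.0755)
p=cams.snapshot('scene')
cv2.imwrite('pics/c8.png',p['img'][120:,80:460])
"
```

```text
t 55.05 pos [475.7 205.4 205. ] rot [-3.141e+00  1.000e-03  2.019e+00] w 85.6 F [ 0.2  0.4 -0.7] gf 0.0 q [ 0.1   0.27 -0.73  1.95  0.22  1.   -0.28]
tool mm [104.3  -0.2 129.5] turn z None
```

View pics/c8.png

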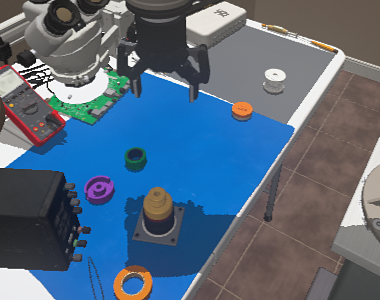

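The brass weight stands upright on the stack (crop pixel 158,210), the gripper is clear of everything, and the green bobbin, spool and tin have not moved.

```bash
python3 -c "
from plant import ticket
print(ticket.close_job())"
```

```text
the job is handed in; nothing more can be done
None
```

The pot-core inductor is built on the jig pin in the order asked, and the job is handed in at about 55 s of the 138 s limit. One caution: while seating the lower core half I pressed it down with about 47 N before backing off. That was through the held part, and the other four parts touched down at under 10 N.

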